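Pin down the straightedge on the glass-cutting board

ROBOT

A 6-joint arm with a two-finger parallel gripper is mounted at the origin on the work surface. World frame = base frame: x ahead of the robot, y to its left, z up, the work surface at z = 0. Lengths are in m, angles in rad, forces in N, time in s.
With the tool pointing down it reaches from about 0.275 to 0.825 m from the base axis. Payload 5.2 kg.
Tool frame: the origin (TCP) lies between the finger pads; the fingertips stand 8 mm ahead of it and the grasp point (between the pads) lies 11 mm behind it; z points along the fingers, x is the direction in which the jaws open and shut, and the axes are right-handed (so a half turn about z gives the same grasp; the last joint's range is limited). The gripper opens to 93 mm and grips with 3 to 60 N. Pads are 15 mm wide; open, the fingers measure 128 mm over their backs; the gripper's body (75 mm by 188 mm) begins 65 mm behind the grasp point.
Start: joints at [-1.511, 0.259, 1.535, -0, 1.348, -0.203], TCP at [0.143, -0.531, 0.227] pointing down, gripper open.
Joint ranges: [-3.14, 3.14], [-0.91, 2.08], [0.19, 2.58], [-1.22, 4.36], [0.22, 2.71], [-3.12, 3.12]. Speed limits (rad/s): [2.57, 2.57, 3.14, 3.14, 3.14, 3.14].

INTERFACE

Orientations are given as [roll, pitch, yaw] about the fixed x, y, z axes, in that order (R = Rz(yaw) Ry(pitch) Rx(roll)).
In Python, from workcell import env gives the robot as it stands.
- The arm moves only by the shell command python3 -m creep 'ROWS'. ROWS is JSON, a list of rows, each an object of numbers: "x", "y", "z": the shift along the tool's x, y, z normalised to -1 to 1, where 1 is 0.5 m; "turn": the turn about the tool's z normalised to -1 to 1, where 1 is 0.12 rad; "gripper": the opening in per cent of the stroke, from 0 (shut) to 100 (fully open). A call has 1 to 5 rows; each row shifts and turns the pose as measured when the row begins, along the tool's axes as they then stand; what a row does not reach is not made up. A row lasts 1/12 s, in which the tool goes at most 41.7 mm and 7.16 degrees, less where a joint would pass 70% of its speed; a pose out of reach is approached as far as the arm can. A call with a number of a shift or a turn outside -1 to 1 is refused whole. A call with a gripper value outside its range is refused whole. The fingers move at their own pace and stop on an object; the grip force is fixed at half the most. Time passes only in rows, so rows that do not move let the fingers close. It gives the time, the measured TCP pose, the force and the opening at its end, in the units of the state.
- env.get_obs(): the state, without advancing time (a new reading comes with each control period).
- env.get_image(name): name is "scene" or "top" or "wrist"; returns (picture, depth): 420x560x3 uint8, blue, green, red; 420x560 float32, m along the optical axis (not along the pixel's ray), 0 where there is no reading.
- env.camera_info(name): a dict with "fx", "fy", "cx", "cy" (pixels), "rvec" (rotation vector, rad) and "tvec" (3), from world to camera coordinates, as OpenCV has them. Camera axes: x right, y down, z forward; pixel columns grow to the right and rows downward; lengths in m; the calibration is good to about 2 mm. A picture is of the moment at which its call begins: read the wrist's pose just before it. camera_info takes no time and is no camera call; for the wrist camera it gives the pose at the moment of the call.
- env.sign_off(): hands the job in, once; it reports no verdict.
The state is a dict: "t": time; "joint_pos": joint angles; "joint_velocities": joint speeds; "effort": joint torques, N m; "tcp_pos": TCP position; "ee_rot": TCP orientation; "ft_force": force on the tool from outside, world axes, zero at the start; "torque": the same for the moment, N m; "opening": opening from 0.0 (shut) to 1.0 (fully open).
Only numpy, scipy, OpenCV 4.12 (cv2) and the standard library are available. Lean on these libraries where they do the work, as an engineer would, in place of code of your own. Each camera call takes 0.05 s, during which the arm holds its last target.

TASK

Clamp the amber glass sheet for scoring: take the T-toggle out of its wooden rest, pass its foot lengthwise down through the slot at the free end of the straightedge and into the loose strike plate underneath (feel for the plate's slot, it floats), press against the spring, turn the toggle a quarter turn and ease it up so that it locks and holds the straightedge down, then let go. Go gently: do not ram the foot against the plate or press hard enough to crack the glass, and leave the sheet, the board and everything else where they are.

Things in the scene. Friction and masses are not known exactly. Their poses are not given: they have to be found in the camera images.
- toggle: loose steel T-toggle, 62 mm tall, about 130 g, upright in the rest. Origin: centre of the underside of its T-foot, a bar 20 (x) x 8 (y) x 5 mm with edges rounded 0.5 mm; z up its 7 mm shank. A half turn about z makes no difference.
- toggle_wing (a point): middle of the toggle's wing handle, 50 mm above the foot's underside: dark steel bar 40 (x) x 10 (y) x 24 mm high, parallel to the foot, to be pinched across its 10 mm
- cup: the toggle's spring cup, a steel disc 44 mm across, 5 mm thick, on its shank. Origin: its underside, 13 mm above the toggle's origin when relaxed; it slides up the shank by at most 10 mm (keep fingertips 30 mm or more above the toggle's origin). Spring: 4.5 N at the start, 0.9 N more per mm; then solid, and the press goes hard onto the glass.
- rest: fixed wooden block 80 (x) x 60 (y) x 22 mm with a round hole, 28 mm across and 18 mm deep, at its centre; the toggle's cup lies on its top with the foot hanging in the hole. Origin: centre of the underside.
- jig: fixed strip-cutting board, 240 (x) x 390 (y) mm, plywood on feet, top 24 mm above the table, low fence (7 mm) along +x. Origin: centre of the underside, at table height; z up, y along the straightedge, whose hinge is at +y and whose free end with the slot is at -y.
- jig_strike (a point): mean place of the strike plate's slot, in the plate's top face 26 mm above the table, under the straightedge's slot. The plate floats: it stands anywhere within 6 mm of here in jig x and 5 mm in jig y, held by friction (about 6 N), and does not turn. Its slot is 24 mm (jig y) x 10 mm (jig x): the foot passes only when it lies along jig y.
- jig_groove (a point): top of the 12.4 mm wide cross groove (along jig x) in the strike plate's underside, 22 mm above the table, mean place. The foot can turn only with its underside below 14 mm above the table; turned onto jig x and let up, it rises into the groove and locks, underside at 17 mm. Pressed as far as 11 mm the spring cup bottoms out.
- bar: aluminium straightedge 54 mm wide, 6 mm thick, 350 mm long, hinged at its +y end to the jig; lying flat on the sheet, its top 34 mm above the table. Origin on the hinge pin.
- bar_slot (a point): centre of the slot in the straightedge's top face, 34 mm above the table; the slot is 34 mm (along the straightedge, jig y) x 24 mm, through, wide enough for the foot wherever the strike plate stands
- sheet: loose amber glass sheet 160 (x) x 220 (y) x 4 mm on the board under the straightedge. Origin: centre of the underside.
- jar: glass jar with metal lid, 48 mm across, 55 mm high; leave alone
- jar_lid: loose metal jar lid, 50 mm disc, 10 mm high; leave alone
- marker: black marker pen 130 mm long along x, 13 mm thick; leave alone
- cutter: clear pistol-grip glass cutter lying down, about 130 mm long, 24 mm high; leave alone
- pliers: running pliers with black grips, about 210 mm long along x, 16 mm high; leave alone
- brush: bench brush with wooden back, 170 mm along x, 32 mm wide, 47 mm high; leave alone
- offcut: green glass offcut 34 x 60 x 4 mm lying on the board; leave alone
Mind the look-alikes: they are no part of the job. What is shaped like the toggle but red is not meant.

How it is judged:
On the way, in this order (a step that is already met when the one before it is completed fails the run):
1. the foot has gone lengthwise down into the strike plate's slot (z of toggle in the frame of jig below 0.022 m and angle between the x axis of toggle and the y axis of jig, either way round below 0.35 rad and horizontal distance between toggle and bar_slot below 0.012 m), for 0.05 s.
2. pressed home and turned crosswise under the plate (z of toggle in the frame of jig below 0.0195 m and angle between the x axis of toggle and the x axis of jig, either way round below 0.35 rad and horizontal distance between toggle and bar_slot below 0.012 m), for 0.1 s.
At the end, for the whole second after the job is handed in: The toggle stands upright (0.12 rad) under the slot, foot crosswise to the straightedge (0.25 rad) and risen into the cross groove (underside 15.5 to 18.5 mm above the table), the straightedge pressing on the sheet with over 6 N; released and at rest (z of toggle in the frame of jig between 0.0155 and 0.0185 m and angle between the x axis of toggle and the x axis of jig, either way round below 0.25 rad and horizontal distance between toggle and bar_slot below 0.012 m and angle between toggle's own z axis and vertical below 0.12 rad and contact force between bar and sheet above 6 N and linear speed of toggle below 0.02 m/s and contact force between toggle and the fingers below 0.05 N); the robot touches nothing.
It fails at once if the foot was rammed against the strike plate or straightedge from above with more than 35 N (contact force between toggle and jig above 35 N and z of toggle in the frame of jig above 0.0235 m).
It fails at once if the straightedge was pressed on the glass with more than 35 N (contact force between bar and sheet above 35 N).
It fails at once if the robot struck the board or straightedge with more than 25 N (contact force between any of the arm, the fingers and jig above 25 N).
It fails at once if the glass sheet was shifted by more than 5 mm (distance of sheet from where it was at the start of the episode above 0.005 m).
It fails at once if a bystander was moved by more than 15 mm (distance of any of jar, jar_lid, marker, cutter, pliers, brush, offcut from where it was at the start of the episode above 0.015 m).
It also fails if it takes over 58 s, if anything falls off the work surface, if the arm or the gripper's body presses on something with over 40 N, if the wrist force passes 120 N, or if a joint passes its speed limit or range.

## Working session

There is one attempt and no reset: what is moved stays moved. The work goes in short steps, Python scripts to look and compute and a shell command to move; the robot and the scene stay as the last step left them, time stands still between calls to the robot, and variables do not carry over. Pictures are saved under pics/ and viewed, and the job is handed in when it is done.

```bash
ls; mkdir -p pics
python3 - <<'E'
from workcell import env
import cv2,numpy as np
o=env.get_obs();print({k:np.round(v,4).tolist() for k,v in o.items()})
for n in("scene","top","wrist"):
    print(n,env.camera_info(n))
    p,d=env.get_image(n);cv2.imwrite(f"pics/{n}0.png",p);np.save(f"pics/{n}0.npy",d)
E
```

```text
pics
{'t': 0.0, 'joint_pos': [-1.5108, 0.2593, 1.5361, -0.0, 1.348, -0.2028], 'joint_velocities': [-0.0012, -0.0021, 0.0014, 0.0007, 0.0004, -0.0008], 'effort': [-0.0027, -43.7316, -28.4004, 0.0715, 0.0413, -0.0001], 'tcp_pos': [0.1429, -0.5306, 0.2258], 'ee_rot': [-3.1412, 0.0018, -1.308], 'ft_force': [0.5512, 0.2751, -0.0963], 'torque': [-0.0094, 0.0026, 0.0246], 'opening': 0.9984}
scene {'fx': 382.9671896050304, 'fy': 382.9671896050304, 'cx': 279.954583602279, 'cy': 209.12954276957413, 'rvec': array([ 2.19124202,  1.26628513, -0.461715  ]), 'tvec': array([-0.21732843, -0.32023985,  1.41284528])}
top {'fx': 543.7693795276333, 'fy': 543.7693795276333, 'cx': 277.71682804963694, 'cy': 207.21822787345945, 'rvec': array([ 2.18285043, -2.17690026,  0.08230082]), 'tvec': array([-0.01997538,  0.51241444,  1.69696583])}
wrist {'fx': 353.9591977467316, 'fy': 353.9591977467316, 'cx': 273.4983407445763, 'cy': 205.1820636818644, 'rvec': array([-2.33615177,  1.7895097 ,  0.21753428]), 'tvec': array([-0.54908784, -0.02721257,  0.38979743])}
```

View pics/scene0.png

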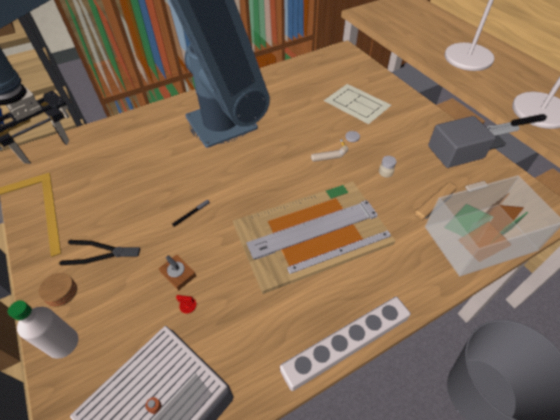

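View pics/top0.png

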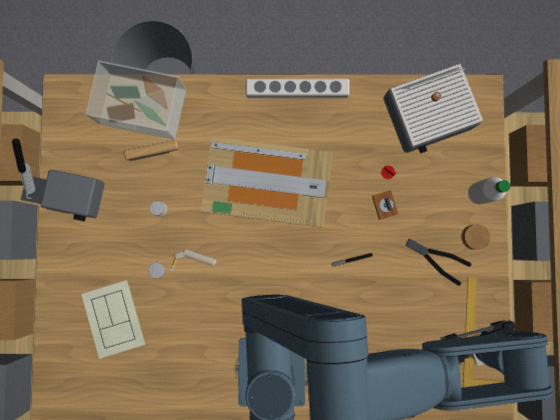

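View pics/wrist0.png

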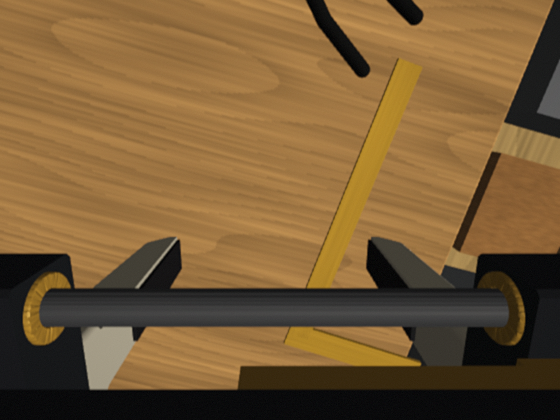

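The top view shows the rest with the grey toggle at (385,205). The red look-alike is at (388,172), and the small brown knob at (436,97) stands on the ribbed box. The board is around (268,183), with the bar's slot at about (314,187). Candidates for the toggle are these three. I choose the steel one in the wooden rest and check it in a crop.

```bash
cat > h.py <<'E'
import cv2,numpy as np
from workcell import env
def cam(n):
    c=env.camera_info(n);R=cv2.Rodrigues(np.array(c['rvec']))[0];K=np.array([[c['fx'],0,c['cx']],[0,c['fy'],c['cy']],[0,0,1]]);return K,R,np.array(c['tvec'])
def ray(C,uv,z):
    K,R,t=C;o=-R.T@t;d=R.T@np.linalg.inv(K)@np.array([uv[0],uv[1],1.]);return o+d*(z-o[2])/d[2]
def proj(C,P):
    K,R,t=C;q=K@(R@np.array(P)+t);return q[:2]/q[2]
E
python3 - <<'E'
from h import *
p=cv2.imread("pics/top0.png")
a=cv2.resize(p[150:240,350:430],None,fx=6,fy=6,interpolation=cv2.INTER_CUBIC)
b=cv2.resize(p[130:240,195:345],None,fx=5,fy=5,interpolation=cv2.INTER_CUBIC)
cv2.imwrite("pics/a.png",a);cv2.imwrite("pics/b.png",b)
C=cam("top")
for n,uv,z in(("rest",(385,205),.022),("wing",(388,204),.06),("slot",(313.5,186.5),.034),("red",(388,172),.02)):print(n,ray(C,uv,z).round(4))
E
```

```text
rest [ 0.5202 -0.3569  0.022 ]
wing [ 0.5202 -0.3588  0.06  ]
slot [ 0.5769 -0.1308  0.034 ]
red [ 0.6255 -0.3681  0.02  ]
```

View pics/a.png

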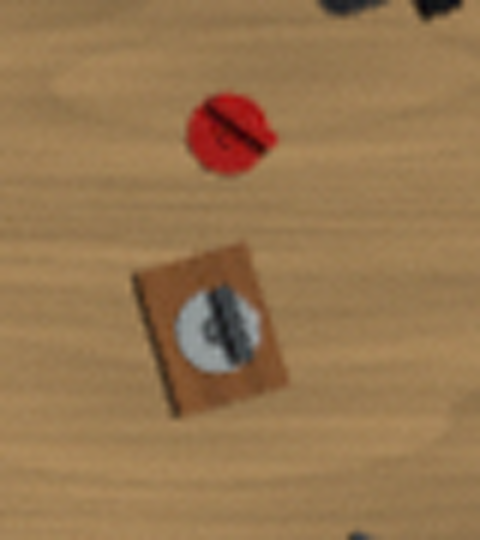

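View pics/b.png

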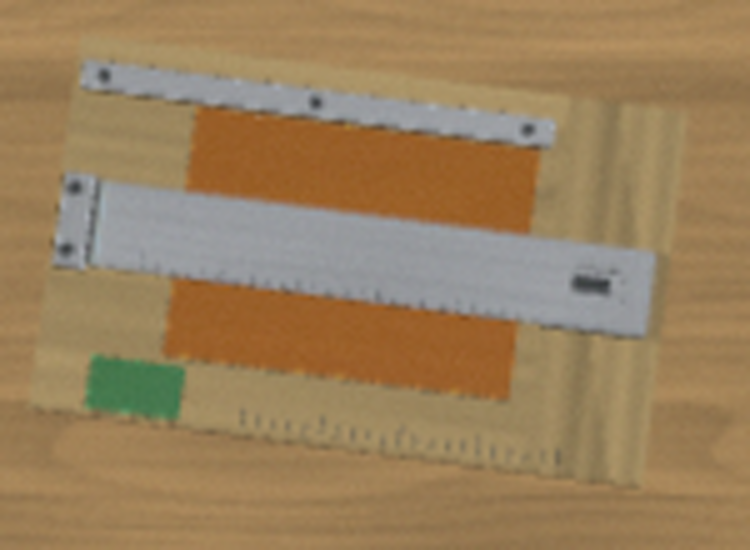

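The crop at (225,330) shows the steel toggle with a dark wing on its grey cup in the wooden rest. The red one at (228,133) is the decoy. In the board crop, the strike plate's dark slot shows at (591,284), inside the bar's slot. Next I work out the moves and where the wrist camera looks.

```bash
cat >> h.py <<'E'
from scipy.spatial.transform import Rotation as Ro
def pose():
    o=env.get_obs();return np.array(o['tcp_pos']),Ro.from_euler('xyz',o['ee_rot']).as_matrix(),o
def rows(target_xy,z,yaw=None):
    p,R,o=pose();d=R.T@(np.array([*target_xy,z])-p)
    print("tool shift mm",(d*1000).round(1),"norm",(d/.5).round(4))
    if yaw is not None:
        y0=np.arctan2(R[1,0],R[0,0]);dy=(yaw-y0+np.pi/2)%np.pi-np.pi/2
        print("turn total norm",round(-dy/.12,3),"rad",round(-dy,3))
E
python3 - <<'E'
from h import *
p,R,o=pose();K,Rc,t=cam("wrist");c=-Rc.T@t
print("cam in tool",R.T@(c-p),"axis in tool",R.T@Rc.T[:,2], "right in tool",R.T@Rc.T[:,0])
C=cam("wrist")
print(proj(C,p),proj(C,p+R@[0,0,.15]))
rows((.5202,-.3588),.226,np.radians(-70))
E
```

```text
cam in tool [-0.00047978 -0.06691599 -0.15873412] axis in tool [0.00109413 0.23906162 0.97100378] right in tool [ 9.99999327e-01 -6.36951165e-04 -9.69988420e-04]
[274.08752646 261.41593631] [273.65267983 195.28362432]
tool shift mm [-6.800e+01 -4.091e+02  2.000e-01] norm [-1.360e-01 -8.181e-01  4.000e-04]
turn total norm -0.719 rad -0.086
```

```bash
python3 -m creep '[{"x":-0.014,"y":-0.08},{"x":-0.014,"y":-0.08},{"x":-0.014,"y":-0.08},{"x":-0.014,"y":-0.08},{"x":-0.014,"y":-0.08}]'; python3 -m creep '[{"x":-0.014,"y":-0.08},{"x":-0.014,"y":-0.08},{"x":-0.014,"y":-0.08},{"x":-0.014,"y":-0.08},{"x":-0.014,"y":-0.06}]'
python3 - <<'E'
from h import *
env.get_obs()
C=cam("wrist");p,R,o=pose();print(p,o['ee_rot'],o['t'])
im,d=env.get_image("wrist");cv2.imwrite("pics/w1.png",im)
rows((.5202,-.3588),.226,np.radians(-70))
E
```

```text
[ 0.14284797 -0.53070897  0.22600401] [-3.14130059e+00  1.40850600e-03 -1.30805340e+00] 0.15
tool shift mm [-6.810e+01 -4.091e+02  3.000e-01] norm [-1.362e-01 -8.181e-01  6.000e-04]
turn total norm -0.719 rad -0.086invalid input
invalid input
```

View pics/w1.png

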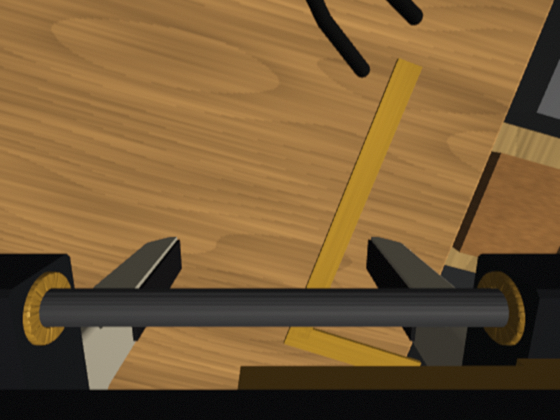

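The picture is unchanged because the rows were refused. I'll supply every key this time.

```bash
python3 -m creep '[{"x":-0.014,"y":-0.08,"z":0,"turn":0,"gripper":100},{"x":-0.014,"y":-0.08,"z":0,"turn":0,"gripper":100},{"x":-0.014,"y":-0.08,"z":0,"turn":0,"gripper":100}]'
```

```text
t: 0.45
tcp_pos: [0.2488, -0.4827, 0.2248]
ee_rot: [3.138, 0.001, -1.321]
ft_force: [0.5, -0.0, -0.2]
opening: 1.0
```

```bash
python3 -m creep '[{"x":-0.014,"y":-0.08,"z":0,"turn":-0.15,"gripper":100},{"x":-0.014,"y":-0.08,"z":0,"turn":-0.15,"gripper":100},{"x":-0.014,"y":-0.08,"z":0,"turn":-0.15,"gripper":100},{"x":-0.014,"y":-0.08,"z":0,"turn":-0.15,"gripper":100},{"x":-0.014,"y":-0.05,"z":0,"turn":-0.15,"gripper":100}]'; python3 -m creep '[{"x":0,"y":0,"z":0,"turn":0,"gripper":100}]'
python3 - <<'E'
from h import *
C=cam("wrist");p,R,o=pose();print(p,o['ee_rot'],o['t'])
im,d=env.get_image("wrist");cv2.imwrite("pics/w2.png",im)
rows((.5202,-.3588),.226,np.radians(-70))
E
```

```text
t: 0.87
tcp_pos: [0.4237, -0.3925, 0.2233]
ee_rot: [3.139, 0.002, -1.23]
ft_force: [-0.3, 1.0, 0.7]
opening: 1.001
t: 0.95
tcp_pos: [0.4276, -0.3891, 0.223]
ee_rot: [3.141, 0.004, -1.224]
ft_force: [-0.7, 0.2, -0.7]
opening: 0.998
[ 0.42756443 -0.38907861  0.22300197] [ 3.14121813  0.00355352 -1.22428531] 0.95
tool shift mm [  2.4 -99.2  -3.3] norm [ 0.0047 -0.1983 -0.0065]
turn total norm -0.028 rad -0.003
```

View pics/w2.png

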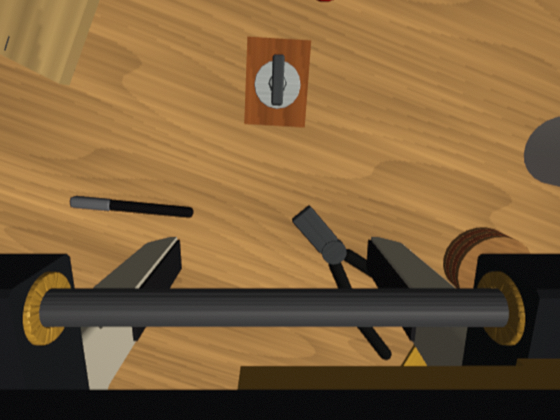

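The picture shows the toggle standing in the rest at (278,80), its wing nearly vertical in the image. The marker is at (130,206) and the pliers at (340,260). I'll go nearer and measure there.

```bash
python3 -m creep '[{"x":0.002,"y":-0.06,"z":0.02,"turn":0,"gripper":100},{"x":0.002,"y":-0.06,"z":0.04,"turn":0,"gripper":100},{"x":0,"y":-0.02,"z":0.04,"turn":0,"gripper":100},{"x":0,"y":0,"z":0,"turn":0,"gripper":100},{"x":0,"y":0,"z":0,"turn":0,"gripper":100}]'
python3 - <<'E'
from h import *
C=cam("wrist");p,R,o=pose();print(p,o['ee_rot'],o['t'])
im,d=env.get_image("wrist");cv2.imwrite("pics/w3.png",im);np.save("pics/w3.npy",d)
import pickle;pickle.dump((C,p,R),open("w3.pkl","wb"))
E
```

```text
t: 1.42
tcp_pos: [0.4912, -0.3717, 0.172]
ee_rot: [3.137, 0.0, -1.229]
ft_force: [0.1, 0.7, -0.7]
opening: 0.997
[ 0.49123635 -0.37174212  0.17202875] [ 3.13681923e+00  1.70863535e-05 -1.22881432e+00] 1.4167
```

View pics/w3.png

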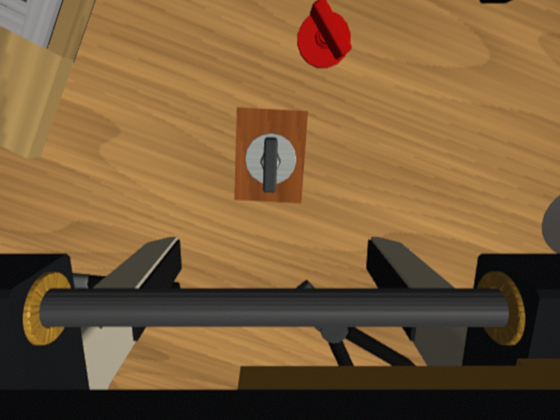

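```bash
cat > m.py <<'E'
from h import *
import pickle
def blob(mask):
    cs,_=cv2.findContours(mask,cv2.RETR_EXTERNAL,cv2.CHAIN_APPROX_NONE);c=max(cs,key=cv2.contourArea);return c
def axis(pts):  # PCA axis
    q=np.array(pts,float)[:,:2];m=q.mean(0);u,s,v=np.linalg.svd(q-m);return m,np.degrees(np.arctan2(v[0,1],v[0,0]))%180
def wing(im,C,box,z):
    x0,y0,x1,y1=box;s=im[y0:y1,x0:x1];hsv=cv2.cvtColor(s,cv2.COLOR_BGR2HSV)
    m=((hsv[...,2]<100)&(hsv[...,1]<90)).astype(np.uint8)*255
    c=blob(m);r=cv2.minAreaRect(c);r=((r[0][0]+x0,r[0][1]+y0),r[1],r[2]);return r,cv2.boxPoints(r)
E
python3 - <<'E'
from m import *
C,p,R=pickle.load(open("w3.pkl","rb"));im=cv2.imread("pics/w3.png");d=np.load("pics/w3.npy")
r,b=wing(im,C,(240,125,305,200),.07);print(r)
w=np.array([ray(C,q,.071) for q in b]);print(w.round(4),w.mean(0))
e=sorted([(np.linalg.norm(w[i]-w[(i+1)%4]),*(w[(i+1)%4]-w[i])[:2]) for i in range(4)]);print(e[0][0],e[-1][0],np.degrees(np.arctan2(e[-1][2],e[-1][1]))%180)
# cup disc
s=im[125:200,235:310];h=cv2.cvtColor(s,cv2.COLOR_BGR2HSV);m=((h[...,1]<60)&(h[...,2]>110)).astype(np.uint8)*255
m=cv2.morphologyEx(m,cv2.MORPH_CLOSE,np.ones((13,13)));c=blob(m);el=cv2.fitEllipse(cv2.convexHull(c));print(el)
print("cup",ray(C,(el[0][0]+235,el[0][1]+125),.027))
hs=cv2.cvtColor(im[100:210,225:320],cv2.COLOR_BGR2HSV);
# rest top: points by colour
print(im[120,250],im[180,295],im[190,320])
cv2.imwrite("pics/w3c.png",cv2.resize(im[100:210,225:320],None,fx=5,fy=5,interpolation=cv2.INTER_CUBIC))
# depth top
K,Rc,t=C
v,u=np.mgrid[130:195,260:285];z=d[130:195,260:285];P=np.stack([(u-K[0,2])/K[0,0]*z,(v-K[1,2])/K[1,1]*z,z],-1);W=(P-t)@Rc
top=W[(W[...,2]>.06)];print("wing top",top.shape,top[:,:2].min(0),top[:,:2].max(0),np.median(top[:,2]),axis(top))
E
```

```text
((269.5, 164.0), (54.0, 19.0), 90.0)
[[ 0.538  -0.3446  0.071 ]
 [ 0.5426 -0.3575  0.071 ]
 [ 0.5052 -0.371   0.071 ]
 [ 0.5004 -0.3576  0.071 ]] [ 0.52155741 -0.35770038  0.071     ]
0.013696277346110838 0.039738414801427646 19.84069088739065
((35.212303161621094, 33.37437057495117), (50.0989990234375, 50.69370651245117), 16.11459732055664)
cup [ 0.52106943 -0.35805451  0.027     ]
[ 32  74 134] [ 33  75 134] [ 76 131 176]
wing top (738, 3) [ 0.50089009 -0.36823651] [ 0.55485126 -0.34802349] 0.07146827400389494 (array([ 0.52157831, -0.35787897]), np.float64(17.395170061900842))
```

View pics/w3c.png

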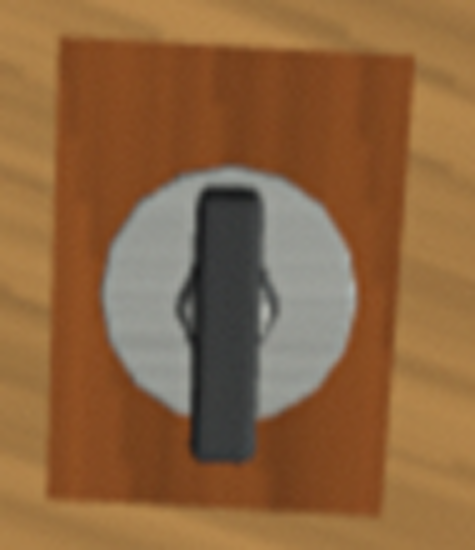

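The crop shows the wing at (227,325), centred over the cup, tilted about 1.7° from the tool's y axis. The toggle is therefore at about (0.5213, -0.3579) with yaw about 18°.

Run:
```python
from h import *
rows((.5213,-.3579),.11,np.radians(-72))
```

```text
tool shift mm [ -2.7 -33.8  61.7] norm [-0.0055 -0.0675  0.1233]
turn total norm 0.226 rad 0.027
```

```bash
python3 -m creep '[{"x":-0.005,"y":-0.04,"z":0.02,"turn":0.23,"gripper":100},{"x":0,"y":-0.027,"z":0.05,"turn":0,"gripper":100},{"x":0,"y":0,"z":0.05,"turn":0,"gripper":100},{"x":0,"y":0,"z":0,"turn":0,"gripper":100},{"x":0,"y":0,"z":0,"turn":0,"gripper":100}]'
python3 - <<'E'
from h import *
rows((.5213,-.3579),.05,np.radians(-72))
E
```

```text
t: 1.88
tcp_pos: [0.5181, -0.3669, 0.1184]
ee_rot: [3.139, -0.01, -1.268]
ft_force: [0.6, -0.9, 1.0]
opening: 0.997
tool shift mm [-8.3 -5.9 68.3] norm [-0.0167 -0.0119  0.1366]
turn total norm -0.091 rad -0.011
```

```bash
python3 -m creep '[{"x":-0.012,"y":-0.01,"z":0,"turn":-0.07,"gripper":100},{"x":0,"y":0,"z":0.02,"turn":0,"gripper":100},{"x":0,"y":0,"z":0,"turn":0,"gripper":100}]'
python3 - <<'E'
from h import *
rows((.5213,-.3579),.05,np.radians(-72));print(pose()[2]['ee_rot'])
im,d=env.get_image("wrist");cv2.imwrite("pics/w4.png",im)
E
```

```text
t: 2.13
tcp_pos: [0.5204, -0.3627, 0.1127]
ee_rot: [3.141, -0.015, -1.262]
ft_force: [-0.6, 0.7, -0.1]
opening: 1.004
tool shift mm [-5.2 -2.3 62.6] norm [-0.0104 -0.0047  0.1253]
turn total norm -0.043 rad -0.005
[ 3.14066539 -0.01481693 -1.26181804]
```

View pics/w4.png

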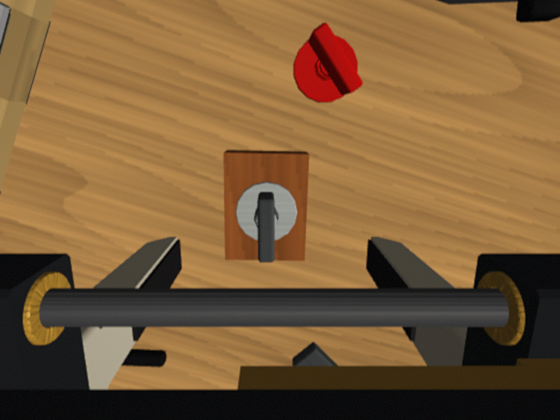

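The wing is at (266,225), between the fingers and slightly to the left. I correct for that and go down.

```bash
python3 -m creep '[{"x":-0.01,"y":-0.005,"z":0.01,"turn":0,"gripper":100},{"x":-0.002,"y":-0.001,"z":0.04,"turn":0,"gripper":100},{"x":0,"y":0,"z":0.03,"turn":0,"gripper":100},{"x":0,"y":0,"z":0,"turn":0,"gripper":100}]'
python3 - <<'E'
from h import *
rows((.5213,-.3579),.05,np.radians(-72));print(pose()[2]['ee_rot'])
E
```

```text
t: 2.52
tcp_pos: [0.5243, -0.3581, 0.0767]
ee_rot: [-3.137, -0.024, -1.262]
ft_force: [-0.5, 0.6, 0.1]
opening: 0.998
tool shift mm [-1.7  3.  26.7] norm [-0.0034  0.0059  0.0534]
turn total norm -0.046 rad -0.006
[-3.13736182 -0.02385068 -1.26220063]
```

```bash
python3 -m creep '[{"x":-0.003,"y":0.006,"z":0.02,"turn":0,"gripper":100},{"x":0,"y":0.001,"z":0.02,"turn":0,"gripper":100},{"x":0,"y":0,"z":0.01,"turn":0,"gripper":100},{"x":0,"y":0,"z":0,"turn":0,"gripper":100}]'
python3 - <<'E'
from h import *
rows((.5213,-.3579),.05,np.radians(-72));print(pose()[2]['ee_rot'])
E
```

```text
t: 2.85
tcp_pos: [0.5212, -0.3579, 0.051]
ee_rot: [-3.137, -0.025, -1.261]
ft_force: [0.1, -0.0, -0.8]
opening: 1.0
tool shift mm [ 0.  -0.1  1. ] norm [ 0.     -0.0003  0.0021]
turn total norm -0.04 rad -0.005
[-3.1365736  -0.02524082 -1.26146091]
```

```bash
python3 -m creep '[{"x":0,"y":0,"z":0,"turn":0,"gripper":0},{"x":0,"y":0,"z":0,"turn":0,"gripper":0},{"x":0,"y":0,"z":0,"turn":0,"gripper":0},{"x":0,"y":0,"z":0,"turn":0,"gripper":0},{"x":0,"y":0,"z":0,"turn":0,"gripper":0}]';python3 -m creep '[{"x":0,"y":0,"z":0,"turn":0,"gripper":0},{"x":0,"y":0,"z":0,"turn":0,"gripper":0},{"x":0,"y":0,"z":0,"turn":0,"gripper":0}]'
```

```text
t: 3.27
tcp_pos: [0.5219, -0.3587, 0.0522]
ee_rot: [-3.136, -0.027, -1.262]
ft_force: [-0.2, 0.3, 0.7]
opening: 0.69
t: 3.52
tcp_pos: [0.5223, -0.3591, 0.0531]
ee_rot: [-3.135, -0.028, -1.262]
ft_force: [0.1, 0.3, -0.5]
opening: 0.474
```

```bash
python3 -m creep '[{"x":0,"y":0,"z":0.002,"turn":0,"gripper":0},{"x":0,"y":0,"z":0.001,"turn":0,"gripper":0},{"x":0,"y":0,"z":0.001,"turn":0,"gripper":0},{"x":0,"y":0,"z":0.001,"turn":0,"gripper":0},{"x":0,"y":0,"z":0.001,"turn":0,"gripper":0}]';python3 -m creep '[{"x":0,"y":0,"z":0.001,"turn":0,"gripper":0},{"x":0,"y":0,"z":0.0005,"turn":0,"gripper":0}]'
python3 - <<'E'
from h import *
p,R,o=pose();print(p,R.round(3))
im,d=env.get_image("wrist");cv2.imwrite("pics/w5.png",im)
E
```

```text
t: 3.93
tcp_pos: [0.5224, -0.3592, 0.05]
ee_rot: [-3.135, -0.028, -1.262]
ft_force: [0.5, 2.2, 1.5]
opening: 0.114
t: 4.1
tcp_pos: [0.5224, -0.3589, 0.0497]
ee_rot: [-3.135, -0.028, -1.262]
ft_force: [-0.8, 0.5, 3.7]
opening: 0.102
[ 0.52239546 -0.35893905  0.04967251] [[ 0.304 -0.953  0.015]
 [-0.952 -0.304 -0.025]
 [ 0.028 -0.007 -1.   ]]
```

View pics/w5.png

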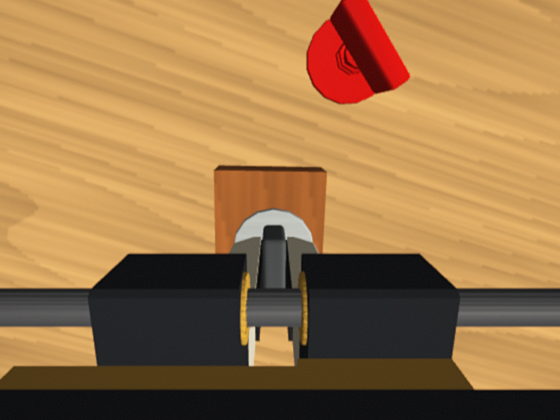

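The wing at (273,260) is held between the pads, with the opening at 0.10, about 9.5 mm. Now I lift it.

```bash
python3 -m creep '[{"x":0,"y":0,"z":-0.02,"turn":0,"gripper":0},{"x":0,"y":0,"z":-0.04,"turn":0,"gripper":0},{"x":0,"y":0,"z":-0.06,"turn":0,"gripper":0},{"x":0,"y":0,"z":-0.06,"turn":0,"gripper":0},{"x":0,"y":0,"z":-0.02,"turn":0,"gripper":0}]'
python3 - <<'E'
from h import *
rows((.567,-.21),.15,np.radians(-7.1))
E
```

```text
t: 4.57
tcp_pos: [0.5181, -0.3543, 0.1489]
ee_rot: [-3.14, -0.018, -1.262]
ft_force: [1.0, -1.0, -0.8]
opening: 0.105
tool shift mm [-122.5  -90.4   -3.2] norm [-0.2451 -0.1808 -0.0064]
turn total norm -9.483 rad -1.138
```

```bash
python3 -m creep '[{"x":0,"y":0,"z":0,"turn":-0.5,"gripper":0},{"x":0,"y":0,"z":0,"turn":-0.9,"gripper":0},{"x":0,"y":0,"z":0,"turn":-0.9,"gripper":0},{"x":0,"y":0,"z":0,"turn":-0.9,"gripper":0},{"x":0,"y":0,"z":0,"turn":-0.9,"gripper":0}]';python3 -m creep '[{"x":0,"y":0,"z":0,"turn":-0.9,"gripper":0},{"x":0,"y":0,"z":0,"turn":-0.9,"gripper":0},{"x":0,"y":0,"z":0,"turn":-0.9,"gripper":0},{"x":0,"y":0,"z":0,"turn":-0.9,"gripper":0},{"x":0,"y":0,"z":0,"turn":-0.9,"gripper":0}]'
python3 - <<'E'
from h import *
rows((.567,-.21),.15,np.radians(-7.1))
E
```

```text
t: 4.98
tcp_pos: [0.5195, -0.3557, 0.153]
ee_rot: [3.133, -0.025, -0.751]
ft_force: [-0.1, -0.3, -0.6]
opening: 0.103
t: 5.4
tcp_pos: [0.5181, -0.3546, 0.1496]
ee_rot: [3.124, -0.013, -0.183]
ft_force: [-0.5, 0.7, -1.5]
opening: 0.106
tool shift mm [  21.7 -151.1   -2.8] norm [ 0.0433 -0.3022 -0.0057]
turn total norm -0.496 rad -0.059
```

```bash
python3 -m creep '[{"x":0.01,"y":-0.05,"z":0,"turn":-0.2,"gripper":0},{"x":0.01,"y":-0.07,"z":0,"turn":-0.1,"gripper":0},{"x":0.01,"y":-0.07,"z":0,"turn":0,"gripper":0},{"x":0.01,"y":-0.06,"z":0,"turn":0,"gripper":0},{"x":0,"y":-0.02,"z":0,"turn":0,"gripper":0}]'; python3 -m creep '[{"x":0,"y":0,"z":0,"turn":0,"gripper":0},{"x":0,"y":0,"z":0,"turn":0,"gripper":0}]';python3 - <<'E'
from h import *
import pickle
rows((.567,-.21),.15,np.radians(-7.1))
C=cam("wrist");p,R,o=pose();im,d=env.get_image("wrist");cv2.imwrite("pics/w6.png",im);np.save("pics/w6.npy",d);pickle.dump((C,p,R),open("w6.pkl","wb"));print(o['ee_rot'])
E
```

```text
t: 5.82
tcp_pos: [0.5572, -0.2241, 0.1431]
ee_rot: [3.123, -0.009, -0.147]
ft_force: [-0.3, -0.6, -0.6]
opening: 0.103
t: 5.98
tcp_pos: [0.5571, -0.2211, 0.1421]
ee_rot: [3.124, -0.007, -0.142]
ft_force: [-0.9, 0.0, -1.7]
opening: 0.107
tool shift mm [  8.2 -12.2  -8.1] norm [ 0.0165 -0.0245 -0.0161]
turn total norm -0.151 rad -0.018
[ 3.12383713 -0.00696218 -0.1419873 ]
```

View pics/w6.png

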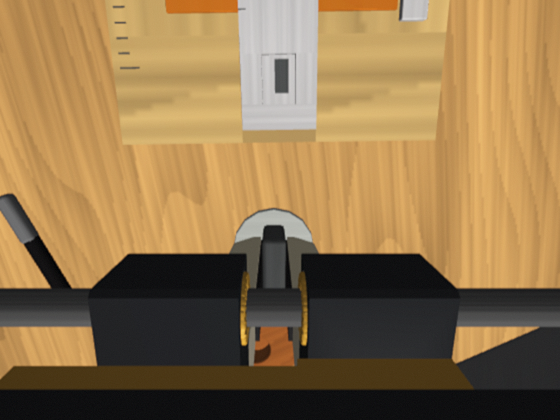

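The picture shows the board's -y end. The dark plate slot is at (281,76) inside the bar's slot at (278,79), and the toggle's cup edge is at (274,210) with the wing end at (274,230). Next I measure these.

Run:
```python
from m import *
C,p,R=pickle.load(open("w6.pkl","rb"));im=cv2.imread("pics/w6.png");d=np.load("pics/w6.npy")
cv2.imwrite("pics/w6a.png",cv2.resize(im[0:145,225:335],None,fx=5,fy=4,interpolation=cv2.INTER_CUBIC))
cv2.imwrite("pics/w6b.png",cv2.resize(im[200:300,220:330],None,fx=6,fy=6,interpolation=cv2.INTER_CUBIC))
s=im[50:105,255:305];g=cv2.cvtColor(s,cv2.COLOR_BGR2GRAY);c=blob((g<110).astype(np.uint8)*255);r=cv2.minAreaRect(c);print(r)
M=cv2.moments(c);uv=(M['m10']/M['m00']+255,M['m01']/M['m00']+50);print(uv)
w=ray(C,uv,.026);w2=ray(C,uv,.022);print("plate slot",w,w2)
b=[ray(C,(q[0]+255,q[1]+50),.026) for q in cv2.boxPoints(r)];print(np.array(b).round(4))
# bar edges: left/right transitions
g=cv2.cvtColor(im,cv2.COLOR_BGR2HSV)[...,1].astype(int)
L=[];Rr=[]
for v in range(18,124,4):
    row=g[v,225:335]; k=np.where(row<60)[0]; L.append((225+k[0]-.5,v)); Rr.append((225+k[-1]+.5,v))
for e in(L,Rr):
    W=np.array([ray(C,q,.034) for q in e]);m,a=axis(W);print("edge yaw",a,m)
    print([x[0] for x in e][::4])
for n,q in(("wing end top",(0,-.02,-.023)),("cup front top",(0,-.022,.0227)),("cup front bot",(0,-.022,.0277))):print(n,proj(C,p+R@np.array(q)))
```

```text
((26.0, 25.5), (33.0, 12.0), 90.0)
(280.9918068132816, 75.47908581285037)
plate slot [ 0.57762562 -0.12856     0.026     ] [ 0.57778942 -0.12821645  0.022     ]
[[ 0.5749 -0.1169  0.026 ]
 [ 0.5834 -0.1181  0.026 ]
 [ 0.5805 -0.1406  0.026 ]
 [ 0.5717 -0.1393  0.026 ]]
edge yaw 82.6687999242861 [ 0.54899973 -0.12200933]
[np.float64(237.5), np.float64(238.5), np.float64(239.5), np.float64(239.5), np.float64(240.5), np.float64(240.5), np.float64(241.5)]
edge yaw 82.72655221147518 [ 0.60272867 -0.12961201]
[np.float64(317.5), np.float64(317.5), np.float64(316.5), np.float64(316.5), np.float64(316.5), np.float64(316.5), np.float64(316.5)]
wing end top [271.66712485 236.90478803]
cup front top [271.96784536 204.96088553]
cup front bot [271.9925949 202.7462108]
```

View pics/w6a.png

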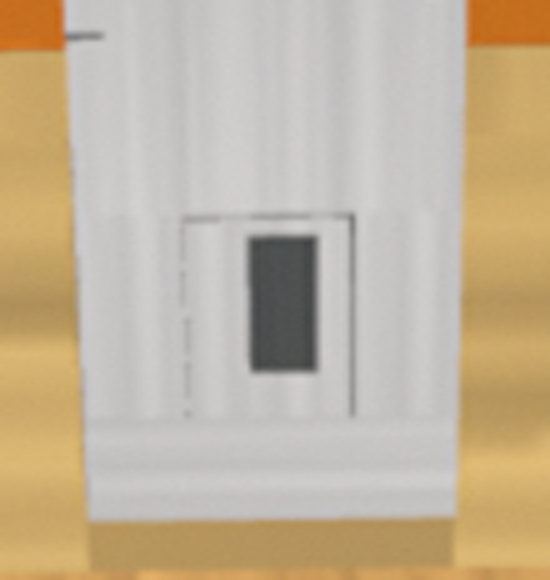

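View pics/w6b.png

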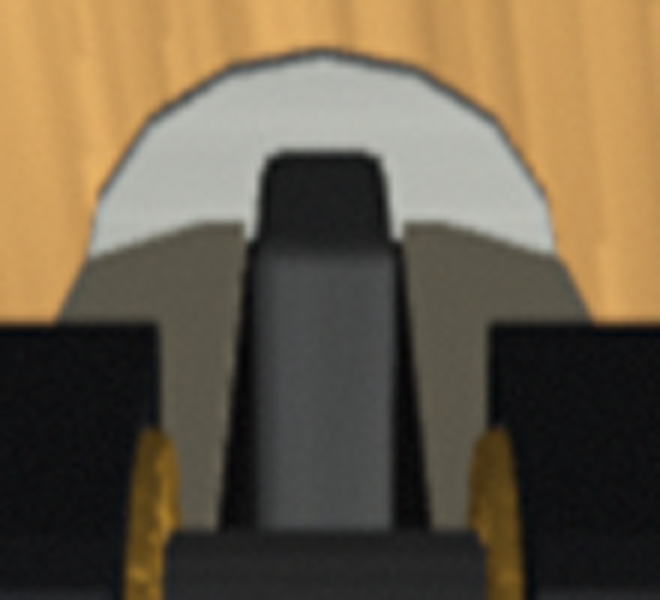

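The bar's slot outline in the crop spans (185..353, 215..418), with the plate's dark slot inside it at (249..317, 237..371). In the other crop the cup front is at (323,50), the wing's front top edge at v=245 and its bottom edge at v=152. I solve for how the toggle sits in the tool, as the camera sees it.

```bash
cat > t.py <<'E'
from m import *
from scipy.optimize import least_squares
C,p,R=pickle.load(open("w6.pkl","rb"))
obs=[((0,-.02,.062),(273.8,240.4)),((0,-.02,.038),(273.2,224.9)),((0,-.022,.013),(273.4,207.9))]
def pts(q):
    tx,ty,tz,ax,ay=q;S=R@Ro.from_euler('xyz',[np.pi+ax,ay,0]).as_matrix()@np.diag([1,1,1.])
    T=p+R@np.array([tx,ty,tz]);return S,T
def f(q):
    S,T=pts(q)
    # toggle frame: y-axis flip; wing along local y (tool y)
    r=[]
    for X,uv in obs:
        X=np.array([0,-X[1],X[2]]);r+=list(proj(C,T+S@X)-uv)
    return np.array(r)
for fix in(False,True):
    if fix: s=least_squares(lambda q:f([q[0],q[1],q[2],0,0]),[0,0,.0407])
    else: s=least_squares(f,[0,0,.0407,0,0])
    print(s.x.round(4),s.fun.round(2))
    q=list(s.x)+[0,0] if fix else s.x
    S,T=pts(q);print("foot seen",T.round(4),"axis",S[:,2].round(3),"to slot",(np.array([.57763,-.12856])-T[:2]).round(4), "in tool",(R.T@np.append(np.array([.57763,-.12856])-T[:2],0)).round(4))
E
python3 t.py
```

```text
[-0.0168  0.0474  0.3464  1.5141 -0.9148] [ 0.05  0.11 -0.09 -0.22  0.04  0.11]
foot seen [ 0.5354 -0.272  -0.2036] axis [-0.097 -0.994  0.053] to slot [0.0423 0.1435] in tool [ 0.0215 -0.148  -0.0025]
[0.0008 0.0052 0.0491] [-0.25  0.2   0.27 -0.47  0.01  0.26]
foot seen [ 0.5574 -0.2273  0.0931] axis [-0.004  0.019  1.   ] to slot [0.0202 0.0987] in tool [ 0.0061 -0.1006 -0.0017]
```

Run:
```python
from m import *
C,p,R=pickle.load(open("w6.pkl","rb"));d=np.load("pics/w6.npy");K,Rc,t=C
def P(u,v):
    z=d[v,u];return R.T@(Rc.T@(np.array([(u-K[0,2])/K[0,0]*z,(v-K[1,2])/K[1,1]*z,z])-t)-p)
for v in list(range(204,250,2))+[255,260,265,270,280]:print(v,d[v,274].round(4),(P(274,v)*1000).round(1))
W=np.array([P(u,v) for u in range(262,288) for v in range(208,223)]);print(np.median(W,0))
print("bar",[ (p+R@P(u,100)).round(4) for u in (250,310)],"plate?",(p+R@P(281,98)).round(4),(p+R@P(267,76)).round(4),(p+R@P(281,76)).round(4))
```

```text
204 0.3088 [  1.4   6.4 141.2]
206 0.3091 [  1.4   8.2 141.1]
208 0.1899 [  1.1 -19.7  25.2]
210 0.1872 [  1.1 -19.3  22.4]
212 0.187 [  1.1 -18.4  21.9]
214 0.1885 [  1.1 -17.   23.1]
216 0.1891 [  1.1 -15.7  23.4]
218 0.1895 [  1.1 -14.6  23.5]
220 0.188 [  1.1 -14.   21.9]
222 0.1887 [  1.1 -12.8  22.2]
224 0.1897 [  1.1 -11.4  23. ]
226 0.1648 [  1.  -17.8  -1.1]
228 0.1607 [  1.  -18.1  -5.3]
230 0.1582 [  1.  -18.   -7.9]
232 0.1552 [  1.  -18.1 -11. ]
234 0.1514 [  1.  -18.5 -14.8]
236 0.1505 [  1.  -17.9 -15.9]
238 0.1475 [  1.  -18.1 -18.9]
240 0.1455 [  1. -18. -21.]
242 0.1459 [  1.  -17.  -20.8]
244 0.1452 [  0.9 -16.5 -21.6]
246 0.1459 [  1.  -15.4 -21.2]
248 0.1471 [  1.  -14.2 -20.2]
255 0.1452 [  1.  -12.1 -22.7]
260 0.1471 [  1.   -9.3 -21.4]
265 0.1473 [  1.   -7.3 -21.8]
270 0.1479 [  1.   -5.  -21.7]
280 0.1493 [  1.   -0.3 -21.4]
[ 0.00108206 -0.01594516  0.02251175]
bar [array([ 0.553 , -0.1426,  0.0352]), array([ 0.5957, -0.1487,  0.0341])] plate? [ 0.5755 -0.1442  0.0266] [ 0.5675 -0.1275  0.0261] [ 0.5783 -0.1273  0.0072]
```

Measured in the tool frame, the toggle sits at about (+1.0, +2.0, 40.5) mm and parallel to tool z. I use that offset for the target.

```bash
cat > go.py <<'E'
from h import *
import sys
S=np.array([.5777,-.1286]);OFF=np.array([.001,.002,.0405])
def st(zf,yaw=-7.3,sx=0,sy=0):
    """zf foot height wanted; sx,sy shifts in jig x,y (m)"""
    p,R,o=pose();foot=p+R@OFF
    a=np.radians(-7.3);T=S+sx*np.array([np.cos(a),np.sin(a)])+sy*np.array([-np.sin(a),np.cos(a)])
    e=np.array([T[0]-foot[0],T[1]-foot[1],zf-foot[2]])
    J=np.array([[np.cos(a),np.sin(a)],[-np.sin(a),np.cos(a)]])
    y0=np.arctan2(R[1,0],R[0,0]);dy=(np.radians(yaw)-y0+np.pi/2)%np.pi-np.pi/2
    print("t %.2f foot z %.1f mm; foot off slot (jig) mm"%(o['t'],foot[2]*1e3),(J@(foot[:2]-S)*1e3).round(2),"axis",R[:,2].round(3),"F",np.round(o['ft_force'],1),"open",round(o['opening'],3))
    print("  rows: x,y,z",(R.T@e/.5).round(4),"turn",round(-dy/.12,2))
if __name__=="__main__":st(*map(float,sys.argv[1:]))
E
python3 go.py .06
```

```text
t 6.03 foot z 101.6 mm; foot off slot (jig) mm [ -7.5  -97.45] axis [ 0.004 -0.018 -1.   ] F [ 0.1 -0.2 -1.4] open 0.105
  rows: x,y,z [ 0.0115 -0.1965  0.0798] turn -0.13
```

```bash
python3 -m creep '[{"x":0.004,"y":-0.05,"z":0,"turn":-0.1,"gripper":0},{"x":0.004,"y":-0.06,"z":0.01,"turn":0,"gripper":0},{"x":0.003,"y":-0.05,"z":0.01,"turn":0,"gripper":0},{"x":0,"y":-0.03,"z":0.01,"turn":0,"gripper":0},{"x":0,"y":0,"z":0.01,"turn":0,"gripper":0}]'; python3 go.py .06
```

```text
t: 6.45
tcp_pos: [0.5764, -0.1366, 0.1205]
ee_rot: [3.119, -0.011, -0.142]
ft_force: [-0.5, 0.5, -1.0]
opening: 0.109
t 6.45 foot z 80.1 mm; foot off slot (jig) mm [  1.14 -11.  ] axis [ 0.008 -0.024 -1.   ] F [-0.5  0.5 -1. ] open 0.109
  rows: x,y,z [-0.003  -0.0229  0.0396] turn -0.12
```

```bash
python3 -m creep '[{"x":-0.002,"y":-0.015,"z":0.015,"turn":-0.15,"gripper":0},{"x":-0.001,"y":-0.007,"z":0.015,"turn":0,"gripper":0},{"x":0,"y":0,"z":0.01,"turn":0,"gripper":0},{"x":0,"y":0,"z":0,"turn":0,"gripper":0}]'; python3 go.py .06
```

```text
t: 6.78
tcp_pos: [0.5757, -0.1303, 0.0971]
ee_rot: [3.117, -0.009, -0.126]
ft_force: [-0.4, -0.4, -0.9]
opening: 0.104
t 6.78 foot z 56.7 mm; foot off slot (jig) mm [-0.34 -4.93] axis [ 0.006 -0.025 -1.   ] F [-0.4 -0.4 -0.9] open 0.104
  rows: x,y,z [ 0.0008 -0.0097 -0.0069] turn 0.02
```

```bash
python3 -m creep '[{"x":0.0008,"y":-0.01,"z":0,"turn":0,"gripper":0},{"x":0,"y":-0.001,"z":0.01,"turn":0,"gripper":0},{"x":0,"y":0,"z":0.01,"turn":0,"gripper":0},{"x":0,"y":0,"z":0.005,"turn":0,"gripper":0}]'; python3 go.py .032
```

```text
t: 7.12
tcp_pos: [0.5774, -0.1276, 0.0839]
ee_rot: [3.116, -0.011, -0.129]
ft_force: [0.3, 0.1, -0.8]
opening: 0.106
t 7.12 foot z 43.5 mm; foot off slot (jig) mm [ 0.98 -2.08] axis [ 0.007 -0.027 -1.   ] F [ 0.3  0.1 -0.8] open 0.106
  rows: x,y,z [-0.0022 -0.0047  0.0228] turn -0.01
```

```bash
python3 -m creep '[{"x":-0.002,"y":-0.004,"z":0.005,"turn":0,"gripper":0},{"x":0,"y":0,"z":0.005,"turn":0,"gripper":0},{"x":0,"y":0,"z":0,"turn":0,"gripper":0}]'; python3 go.py .032;  python3 -m creep '[{"x":0,"y":0,"z":0,"turn":0,"gripper":0}]'; python3 go.py .032
```

```text
t: 7.37
tcp_pos: [0.5763, -0.1257, 0.0776]
ee_rot: [3.116, -0.01, -0.129]
ft_force: [-0.1, -0.1, -0.6]
opening: 0.104
t 7.37 foot z 37.2 mm; foot off slot (jig) mm [-0.31 -0.3 ] axis [ 0.007 -0.026 -1.   ] F [-0.1 -0.1 -0.6] open 0.104
  rows: x,y,z [ 0.0005 -0.0009  0.0104] turn -0.01
t: 7.45
tcp_pos: [0.5764, -0.1256, 0.0776]
ee_rot: [3.116, -0.01, -0.129]
ft_force: [0.1, 0.7, -1.7]
opening: 0.104
t 7.45 foot z 37.1 mm; foot off slot (jig) mm [-0.32 -0.2 ] axis [ 0.007 -0.026 -1.   ] F [ 0.1  0.7 -1.7] open 0.104
  rows: x,y,z [ 0.0005 -0.0007  0.0103] turn -0.01
```

```bash
python3 -m creep '[{"x":0.0005,"y":-0.001,"z":0.006,"turn":0,"gripper":0},{"x":0,"y":0,"z":0.006,"turn":0,"gripper":0},{"x":0,"y":0,"z":0.003,"turn":0,"gripper":0},{"x":0,"y":0,"z":0,"turn":0,"gripper":0}]'; python3 go.py .026
```

```text
t: 7.78
tcp_pos: [0.5771, -0.1253, 0.0698]
ee_rot: [3.116, -0.011, -0.129]
ft_force: [-0.6, -0.1, -1.4]
opening: 0.104
t 7.78 foot z 29.4 mm; foot off slot (jig) mm [0.46 0.13] axis [ 0.008 -0.027 -1.   ] F [-0.6 -0.1 -1.4] open 0.104
  rows: x,y,z [-0.001   0.0001  0.0068] turn -0.01
```

```bash
python3 -m creep '[{"x":-0.001,"y":0,"z":0.002,"turn":0,"gripper":0},{"x":0,"y":0,"z":0.002,"turn":0,"gripper":0},{"x":0,"y":0,"z":0.002,"turn":0,"gripper":0}]'; python3 go.py .024
```

```text
t: 8.03
tcp_pos: [0.5768, -0.1254, 0.0667]
ee_rot: [3.116, -0.011, -0.128]
ft_force: [-0.2, -0.4, -0.9]
opening: 0.104
t 8.03 foot z 26.3 mm; foot off slot (jig) mm [0.13 0.04] axis [ 0.008 -0.027 -1.   ] F [-0.2 -0.4 -0.9] open 0.104
  rows: x,y,z [-0.0003 -0.      0.0046] turn -0.01
```

```bash
python3 -m creep '[{"x":0,"y":0,"z":0.002,"turn":0,"gripper":0},{"x":0,"y":0,"z":0.002,"turn":0,"gripper":0}]'; python3 go.py .023
```

```text
t: 8.2
tcp_pos: [0.5769, -0.1255, 0.0647]
ee_rot: [3.116, -0.012, -0.128]
ft_force: [-0.6, -0.6, -0.9]
opening: 0.105
t 8.20 foot z 24.2 mm; foot off slot (jig) mm [ 0.23 -0.07] axis [ 0.008 -0.027 -1.   ] F [-0.6 -0.6 -0.9] open 0.105
  rows: x,y,z [-0.0005 -0.0002  0.0025] turn -0.01
```

```bash
python3 -m creep '[{"x":-0.0005,"y":0,"z":0.002,"turn":0,"gripper":0},{"x":0,"y":0,"z":0.002,"turn":0,"gripper":0}]'; python3 go.py .021;python3 -m creep '[{"x":0,"y":0,"z":0.002,"turn":0,"gripper":0},{"x":0,"y":0,"z":0.002,"turn":0,"gripper":0}]'; python3 go.py .019
```

```text
t: 8.37
tcp_pos: [0.5767, -0.1256, 0.0625]
ee_rot: [3.116, -0.012, -0.129]
ft_force: [1.4, 0.0, 0.5]
opening: 0.101
t 8.37 foot z 22.0 mm; foot off slot (jig) mm [ 0.05 -0.17] axis [ 0.008 -0.027 -1.   ] F [1.4 0.  0.5] open 0.101
  rows: x,y,z [-0.0001 -0.0004  0.0021] turn -0.01
t: 8.53
tcp_pos: [0.5767, -0.1257, 0.0612]
ee_rot: [3.116, -0.012, -0.128]
ft_force: [-2.7, 1.7, 5.1]
opening: 0.108
t 8.53 foot z 20.8 mm; foot off slot (jig) mm [ 0.14 -0.3 ] axis [ 0.009 -0.027 -1.   ] F [-2.7  1.7  5.1] open 0.108
  rows: x,y,z [-0.0003 -0.0007  0.0035] turn -0.01
```

Contact came at about 21 mm with about 5 N, which matches the cup's preload, so the foot is through the plate. I keep pressing in small steps.

```bash
python3 -m creep '[{"x":0,"y":0,"z":0.003,"turn":0,"gripper":0},{"x":0,"y":0,"z":0.003,"turn":0,"gripper":0}]'; python3 go.py .013;python3 -m creep '[{"x":0,"y":0,"z":0.003,"turn":0,"gripper":0},{"x":0,"y":0,"z":0.003,"turn":0,"gripper":0}]'; python3 go.py .013
```

```text
t: 8.7
tcp_pos: [0.5767, -0.1258, 0.0592]
ee_rot: [3.115, -0.012, -0.128]
ft_force: [-1.9, 0.7, 6.6]
opening: 0.107
t 8.70 foot z 18.8 mm; foot off slot (jig) mm [ 0.18 -0.39] axis [ 0.009 -0.028 -1.   ] F [-1.9  0.7  6.6] open 0.107
  rows: x,y,z [-0.0005 -0.0011  0.0115] turn -0.01
t: 8.87
tcp_pos: [0.5767, -0.1258, 0.0574]
ee_rot: [3.115, -0.013, -0.128]
ft_force: [-2.7, 0.7, 7.8]
opening: 0.107
t 8.87 foot z 17.0 mm; foot off slot (jig) mm [ 0.23 -0.45] axis [ 0.01  -0.028 -1.   ] F [-2.7  0.7  7.8] open 0.107
  rows: x,y,z [-0.0006 -0.0011  0.008 ] turn -0.01
```

```bash
python3 -m creep '[{"x":0,"y":0,"z":0.003,"turn":0,"gripper":0},{"x":0,"y":0,"z":0.003,"turn":0,"gripper":0},{"x":0,"y":0,"z":0.002,"turn":0,"gripper":0}]'; python3 go.py .013; python3 -m creep '[{"x":0,"y":0,"z":0.002,"turn":0,"gripper":0},{"x":0,"y":0,"z":0.001,"turn":0,"gripper":0}]'; python3 go.py .013
```

```text
t: 9.12
tcp_pos: [0.5767, -0.1259, 0.0559]
ee_rot: [3.115, -0.014, -0.128]
ft_force: [-4.3, 1.1, 9.4]
opening: 0.103
t 9.12 foot z 15.4 mm; foot off slot (jig) mm [ 0.25 -0.56] axis [ 0.01  -0.028 -1.   ] F [-4.3  1.1  9.4] open 0.103
  rows: x,y,z [-0.0006 -0.0013  0.0048] turn -0.0
t: 9.28
tcp_pos: [0.5767, -0.1259, 0.0562]
ee_rot: [3.114, -0.015, -0.128]
ft_force: [-4.0, 0.5, 9.3]
opening: 0.103
t 9.28 foot z 15.8 mm; foot off slot (jig) mm [ 0.27 -0.56] axis [ 0.011 -0.029 -1.   ] F [-4.   0.5  9.3] open 0.103
  rows: x,y,z [-0.0006 -0.0013  0.0055] turn -0.0
```

```bash
python3 -m creep '[{"x":-0.001,"y":0,"z":0.005,"turn":0,"gripper":0},{"x":0,"y":0,"z":0.005,"turn":0,"gripper":0}]'; python3 go.py .013; python3 -m creep '[{"x":-0.001,"y":0,"z":0.005,"turn":0,"gripper":0}]'; python3 go.py .013
```

```text
t: 9.45
tcp_pos: [0.5768, -0.126, 0.0537]
ee_rot: [3.114, -0.017, -0.128]
ft_force: [-4.5, 1.9, 11.4]
opening: 0.106
t 9.45 foot z 13.3 mm; foot off slot (jig) mm [ 0.44 -0.67] axis [ 0.013 -0.03  -0.999] F [-4.5  1.9 11.4] open 0.106
  rows: x,y,z [-0.0009 -0.0014  0.0006] turn -0.0
t: 9.53
tcp_pos: [0.5767, -0.1261, 0.0525]
ee_rot: [3.114, -0.018, -0.128]
ft_force: [-2.8, 1.7, 11.2]
opening: 0.105
t 9.53 foot z 12.1 mm; foot off slot (jig) mm [ 0.41 -0.74] axis [ 0.014 -0.03  -0.999] F [-2.8  1.7 11.2] open 0.105
  rows: x,y,z [-0.0008 -0.0014 -0.0018] turn -0.0
```

```bash
python3 -m creep '[{"x":0,"y":0,"z":0.001,"turn":0.3,"gripper":0},{"x":0,"y":0,"z":0.002,"turn":0.6,"gripper":0}]'; python3 go.py .0125 -97.3
```

```text
t: 9.7
tcp_pos: [0.577, -0.1263, 0.0536]
ee_rot: [3.115, -0.023, -0.236]
ft_force: [-3.6, -0.0, 10.6]
opening: 0.108
t 9.70 foot z 13.2 mm; foot off slot (jig) mm [ 0.56 -1.13] axis [ 0.016 -0.031 -0.999] F [-3.6 -0.  10.6] open 0.108
  rows: x,y,z [-0.0014 -0.0022  0.0013] turn 12.18
```

```bash
python3 -m creep '[{"x":0,"y":0,"z":0.004,"turn":0.8,"gripper":0},{"x":0,"y":0,"z":0.003,"turn":0.8,"gripper":0}]'; python3 go.py .0125 -97.3
```

```text
t: 9.87
tcp_pos: [0.5778, -0.1271, 0.0531]
ee_rot: [3.119, -0.031, -0.435]
ft_force: [-4.4, 1.1, 11.5]
opening: 0.103
t 9.87 foot z 12.7 mm; foot off slot (jig) mm [ 1.11 -1.92] axis [ 0.018 -0.033 -0.999] F [-4.4  1.1 11.5] open 0.103
  rows: x,y,z [-0.0033 -0.003   0.0003] turn 10.52
```

```bash
python3 -m creep '[{"x":-0.001,"y":-0.001,"z":0.0035,"turn":0.8,"gripper":0},{"x":-0.001,"y":-0.001,"z":0.003,"turn":0.8,"gripper":0},{"x":-0.001,"y":-0.001,"z":0.003,"turn":0.8,"gripper":0}]'; python3 go.py .0125 -97.3
```

```text
t: 10.12
tcp_pos: [0.5788, -0.1275, 0.0532]
ee_rot: [3.129, -0.043, -0.737]
ft_force: [-4.8, -0.8, 11.7]
opening: 0.107
t 10.12 foot z 12.8 mm; foot off slot (jig) mm [ 1.79 -2.39] axis [ 0.023 -0.038 -0.999] F [-4.8 -0.8 11.7] open 0.107
  rows: x,y,z [-0.0057 -0.0019  0.0004] turn 8.01
```

```bash
python3 -m creep '[{"x":-0.003,"y":-0.001,"z":0.0035,"turn":0.8,"gripper":0},{"x":-0.003,"y":0,"z":0.003,"turn":0.8,"gripper":0},{"x":-0.002,"y":0,"z":0.003,"turn":0.8,"gripper":0}]'; python3 go.py .0125 -97.3
```

```text
t: 10.37
tcp_pos: [0.5793, -0.1278, 0.0537]
ee_rot: [-3.138, -0.055, -1.039]
ft_force: [-4.7, -1.0, 10.9]
opening: 0.106
t 10.37 foot z 13.4 mm; foot off slot (jig) mm [ 1.93 -2.64] axis [ 0.031 -0.045 -0.999] F [-4.7 -1.  10.9] open 0.106
  rows: x,y,z [-0.0066 -0.0002  0.0013] turn 5.49
```

```bash
python3 -m creep '[{"x":-0.004,"y":0.002,"z":0.004,"turn":0.8,"gripper":0},{"x":-0.003,"y":0.002,"z":0.0035,"turn":0.8,"gripper":0}]'; python3 go.py .0125 -97.3
```

```text
t: 10.53
tcp_pos: [0.5788, -0.1282, 0.0538]
ee_rot: [-3.122, -0.06, -1.241]
ft_force: [-1.7, -1.4, 12.1]
opening: 0.106
t 10.53 foot z 13.4 mm; foot off slot (jig) mm [ 1.5  -3.09] axis [ 0.038 -0.051 -0.998] F [-1.7 -1.4 12.1] open 0.106
  rows: x,y,z [-0.007   0.      0.0014] turn 3.81
```

```bash
python3 -m creep '[{"x":-0.003,"y":0.001,"z":0.0045,"turn":0.8,"gripper":0},{"x":-0.003,"y":0.001,"z":0.004,"turn":0.8,"gripper":0}]'; python3 go.py .0125 -97.3
```

```text
t: 10.7
tcp_pos: [0.5791, -0.1285, 0.0533]
ee_rot: [-3.106, -0.061, -1.442]
ft_force: [-2.9, -2.9, 11.7]
opening: 0.1
t 10.70 foot z 12.9 mm; foot off slot (jig) mm [ 1.74 -3.25] axis [ 0.043 -0.056 -0.997] F [-2.9 -2.9 11.7] open 0.1
  rows: x,y,z [-0.0072  0.0017  0.0002] turn 2.13
```

```bash
python3 -m creep '[{"x":-0.003,"y":0.001,"z":0.0035,"turn":0.8,"gripper":0},{"x":-0.003,"y":0.001,"z":0.0035,"turn":0.8,"gripper":0},{"x":0,"y":0,"z":0.003,"turn":0.5,"gripper":0}]'; python3 go.py .0125 -97.3
```

```text
t: 10.95
tcp_pos: [0.5798, -0.1293, 0.0534]
ee_rot: [-3.084, -0.056, -1.709]
ft_force: [-5.6, 2.0, 11.1]
opening: 0.104
t 10.95 foot z 13.0 mm; foot off slot (jig) mm [ 2.43 -3.71] axis [ 0.049 -0.063 -0.997] F [-5.6  2.  11.1] open 0.104
  rows: x,y,z [-0.0074  0.005   0.0003] turn -0.09
```

The turn is complete at tool yaw -97.9°. I look before easing up, because the tool has leaned about 0.08 rad.

```bash
python3 - <<'E'
from h import *
im,d=env.get_image("wrist");cv2.imwrite("pics/w7.png",im)
im,d=env.get_image("scene");cv2.imwrite("pics/s7.png",cv2.resize(im[160:300,190:350],None,fx=4,fy=4,interpolation=cv2.INTER_CUBIC))
E
python3 go.py .0125 -97.3
```

```text
t 11.05 foot z 13.0 mm; foot off slot (jig) mm [ 2.52 -3.58] axis [ 0.049 -0.063 -0.997] F [-4.4  0.8 11.5] open 0.106
  rows: x,y,z [-0.0072  0.0051  0.0003] turn -0.06
```

View pics/w7.png

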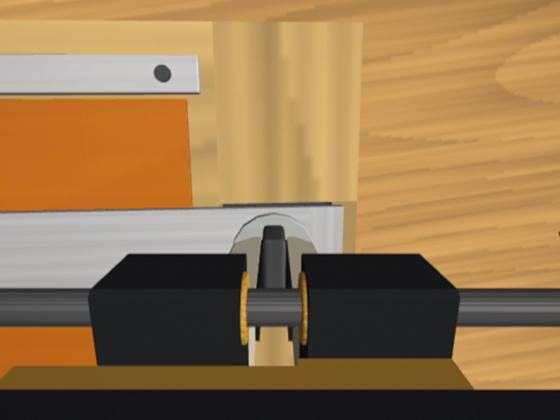

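View pics/s7.png

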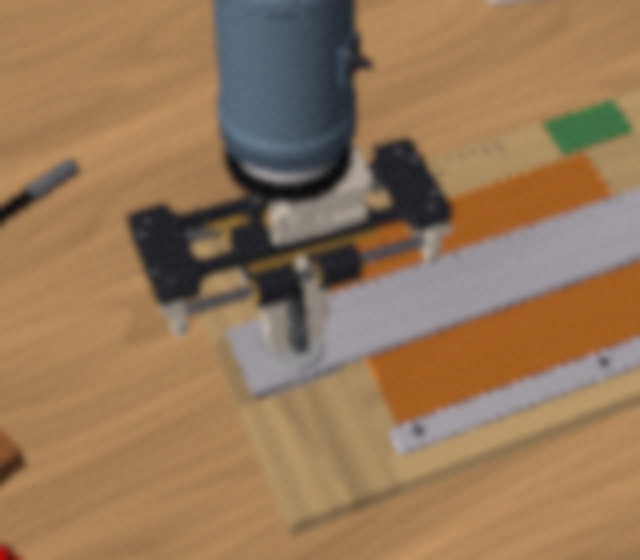

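The wrist picture shows the cup flat on the bar's end at (273,240) and the wing crosswise to the bar. The lateral readings say the foot drifted about 3.5 mm toward -y and 2.5 mm toward +x. I bring it back before letting it up.

```bash
python3 -m creep '[{"x":-0.005,"y":0.004,"z":0.0035,"turn":0,"gripper":0},{"x":-0.004,"y":0.003,"z":0.0035,"turn":0,"gripper":0}]'; python3 go.py .0125 -97.3
```

```text
t: 11.22
tcp_pos: [0.5798, -0.1288, 0.0536]
ee_rot: [-3.077, -0.063, -1.705]
ft_force: [-3.2, -5.6, 10.8]
opening: 0.108
t 11.22 foot z 13.2 mm; foot off slot (jig) mm [ 2.69 -3.51] axis [ 0.056 -0.071 -0.996] F [-3.2 -5.6 10.8] open 0.108
  rows: x,y,z [-0.0071  0.0055  0.0006] turn -0.06
```

```bash
python3 -m creep '[{"x":0,"y":0,"z":0.001,"turn":0,"gripper":0},{"x":0,"y":0,"z":0,"turn":0,"gripper":0}]'; python3 go.py .017 -97.3;python3 -m creep '[{"x":0,"y":0,"z":0,"turn":0,"gripper":0},{"x":0,"y":0,"z":0,"turn":0,"gripper":0}]'; python3 go.py .017 -97.3
```

```text
t: 11.38
tcp_pos: [0.5799, -0.129, 0.0554]
ee_rot: [-3.075, -0.063, -1.706]
ft_force: [-3.9, 2.5, 8.7]
opening: 0.105
t 11.38 foot z 15.0 mm; foot off slot (jig) mm [ 2.91 -3.71] axis [ 0.057 -0.071 -0.996] F [-3.9  2.5  8.7] open 0.105
  rows: x,y,z [-0.0071  0.0056 -0.0049] turn -0.06
t: 11.55
tcp_pos: [0.5798, -0.1288, 0.0572]
ee_rot: [-3.075, -0.063, -1.706]
ft_force: [-2.0, 0.3, 8.0]
opening: 0.109
t 11.55 foot z 16.8 mm; foot off slot (jig) mm [ 2.79 -3.54] axis [ 0.058 -0.072 -0.996] F [-2.   0.3  8. ] open 0.109
  rows: x,y,z [-0.007   0.0056 -0.0012] turn -0.07
```

```bash
python3 -m creep '[{"x":0,"y":0,"z":-0.001,"turn":0,"gripper":0},{"x":0,"y":0,"z":-0.001,"turn":0,"gripper":0}]'; python3 go.py .017 -97.3
```

```text
t: 11.72
tcp_pos: [0.5796, -0.1288, 0.0579]
ee_rot: [-3.074, -0.063, -1.706]
ft_force: [1.7, -1.4, -6.5]
opening: 0.109
t 11.72 foot z 17.5 mm; foot off slot (jig) mm [ 2.55 -3.5 ] axis [ 0.058 -0.072 -0.996] F [ 1.7 -1.4 -6.5] open 0.109
  rows: x,y,z [-0.007   0.0052  0.0002] turn -0.07
```

The foot rose to 17 mm and the force flipped from +8 to -6.5 N, so it is locked in the groove. I ease off the pull, then open.

```bash
python3 -m creep '[{"x":0,"y":0,"z":0.001,"turn":0,"gripper":0},{"x":0,"y":0,"z":0,"turn":0,"gripper":0}]'; python3 go.py .017 -97.3;python3 -m creep '[{"x":0,"y":0,"z":0,"turn":0,"gripper":40},{"x":0,"y":0,"z":0,"turn":0,"gripper":40},{"x":0,"y":0,"z":0,"turn":0,"gripper":40},{"x":0,"y":0,"z":0,"turn":0,"gripper":40},{"x":0,"y":0,"z":0,"turn":0,"gripper":40}]'; python3 go.py .017 -97.3
```

```text
t: 11.88
tcp_pos: [0.5797, -0.1288, 0.0576]
ee_rot: [-3.074, -0.063, -1.706]
ft_force: [-0.8, 1.7, 3.6]
opening: 0.103
t 11.88 foot z 17.2 mm; foot off slot (jig) mm [ 2.71 -3.48] axis [ 0.058 -0.071 -0.996] F [-0.8  1.7  3.6] open 0.103
  rows: x,y,z [-0.0069  0.0055 -0.0004] turn -0.07
t: 12.3
tcp_pos: [0.5809, -0.1294, 0.0576]
ee_rot: [-3.072, -0.064, -1.707]
ft_force: [-0.6, -0.5, -0.9]
opening: 0.384
t 12.30 foot z 17.2 mm; foot off slot (jig) mm [ 4.06 -4.01] axis [ 0.06  -0.072 -0.996] F [-0.6 -0.5 -0.9] open 0.384
  rows: x,y,z [-0.008   0.0082 -0.0007] turn -0.07
```

```bash
python3 -m creep '[{"x":0,"y":0,"z":-0.01,"turn":0,"gripper":40},{"x":0,"y":0,"z":-0.03,"turn":0,"gripper":40},{"x":0,"y":0,"z":-0.05,"turn":0,"gripper":40},{"x":0,"y":0,"z":-0.06,"turn":0,"gripper":40},{"x":0,"y":0,"z":-0.06,"turn":0,"gripper":40}]'; python3 -m creep '[{"x":0,"y":0.04,"z":-0.04,"turn":0,"gripper":40},{"x":0,"y":0.06,"z":0,"turn":0,"gripper":40},{"x":0,"y":0.04,"z":0,"turn":0,"gripper":40},{"x":0,"y":0,"z":0,"turn":0,"gripper":40}]'
python3 - <<'E'
from h import *
import pickle
C=cam("wrist");p,R,o=pose()
im,d=env.get_image("wrist");cv2.imwrite("pics/w8.png",im);np.save("pics/w8.npy",d);pickle.dump((C,p,R),open("w8.pkl","wb"))
im,d=env.get_image("scene");cv2.imwrite("pics/s8.png",im);cv2.imwrite("pics/s8c.png",cv2.resize(im[160:300,190:350],None,fx=4,fy=4,interpolation=cv2.INTER_CUBIC))
E
```

```text
t: 12.72
tcp_pos: [0.5691, -0.1196, 0.1578]
ee_rot: [-3.09, -0.059, -1.706]
ft_force: [0.6, 0.9, 0.3]
opening: 0.399
t: 13.05
tcp_pos: [0.5015, -0.1097, 0.1843]
ee_rot: [-3.074, -0.063, -1.705]
ft_force: [0.4, 0.6, 0.1]
opening: 0.399
```

View pics/w8.png

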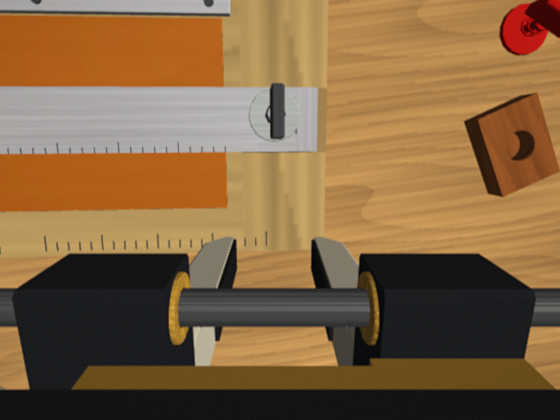

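View pics/s8c.png

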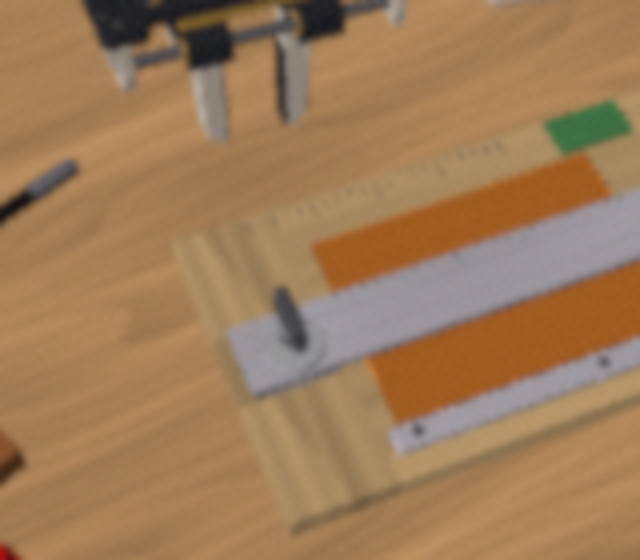

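The toggle stands in the slot with its wing crosswise at (278,111), the cup at (273,115) flat on the bar, and the fingers clear. I check height, yaw and tilt, and whether anything moved.

Run:
```python
from m import *
C,p,R=pickle.load(open("w8.pkl","rb"));im=cv2.imread("pics/w8.png");d=np.load("pics/w8.npy");K,Rc,t=C
v,u=np.mgrid[70:155,235:310];z=d[70:155,235:310]
W=(np.stack([(u-K[0,2])/K[0,0]*z,(v-K[1,2])/K[1,1]*z,z],-1)-t)@Rc
top=W[W[...,2]>.07];print("wing top n",len(top),"z med",np.median(top[:,2]))
cen=(np.percentile(top[:,:2],1,axis=0)+np.percentile(top[:,:2],99,axis=0))/2;print(cen,axis(top))
cup=W[(W[...,2]>.0365)&(W[...,2]<.045)];print("cup z",np.median(cup[:,2]),"centre",(cup[:,:2].min(0)+cup[:,:2].max(0))/2)
bar=W[(W[...,2]>.030)&(W[...,2]<.0365)];print("bar z",np.median(bar[:,2]))
hs=cv2.cvtColor(im[70:155,235:310],cv2.COLOR_BGR2HSV)
cv2.imwrite("pics/w8c.png",cv2.resize(im[70:165,230:330],None,fx=6,fy=6,interpolation=cv2.INTER_CUBIC))
im,_=env.get_image("top");cv2.imwrite("pics/top9.png",im)
a=cv2.imread("pics/top0.png");df=cv2.absdiff(a,im).max(2);n,l,s,c=cv2.connectedComponentsWithStats((df>50).astype(np.uint8));print([x.tolist() for x in s[1:] if x[4]>15])
```

```text
wing top n 801 z med 0.07957860273450115
[ 0.57821021 -0.12095148] (array([ 0.57802364, -0.12824198]), np.float64(164.4378411711287))
cup z 0.039743024387328754 centre [ 0.57552974 -0.12730269]
bar z 0.034736755463989556
[[144, 173, 403, 247, 33212], [379, 199, 11, 13, 93], [387, 198, 6, 10, 22], [273, 353, 17, 18, 154], [248, 370, 10, 15, 51], [294, 406, 8, 14, 72], [281, 410, 12, 10, 32]]
```

View pics/w8c.png

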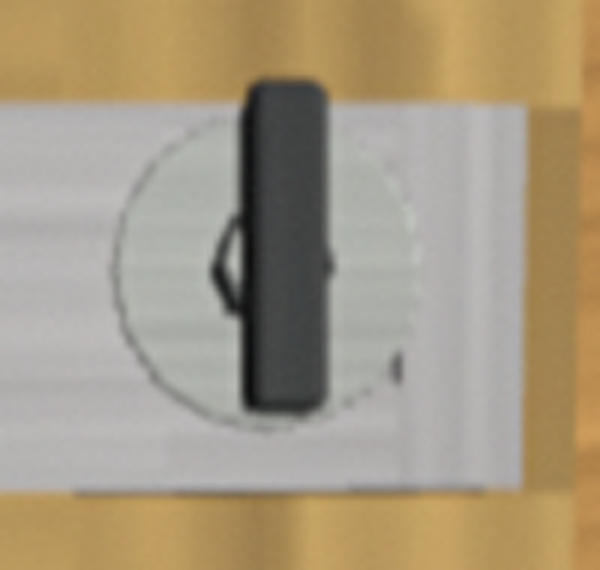

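View pics/top9.png

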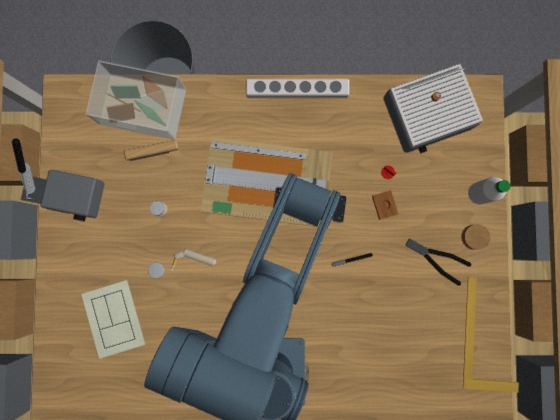

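Run:
```python
from m import *
C,p,R=pickle.load(open("w8.pkl","rb"))
f=lambda q:((q[0]+.5)/6-.5+230,(q[1]+.5)/6-.5+70)
a=np.array([ray(C,f(q),.079) for q in((257,84),(322,84),(322,408),(251,408))]);w=a.mean(0)
ax=(a[0]+a[1]-a[2]-a[3])/2;print("wing",w.round(4),"len",np.linalg.norm(ax),"yaw",np.degrees(np.arctan2(ax[1],ax[0])))
c=ray(C,f((265,275)),.0385);print("cup",c.round(4))
g=np.array([ray(C,f(q),.034) for q in((20,491),(500,489))]);e=g[0]-g[1];print("bar yaw",np.degrees(np.arctan2(e[1],e[0])))
print("tilt est",(w-c)[:2]/.040)
```

```text
wing [ 0.5788 -0.1292  0.079 ] len 0.038538780509761304 yaw -8.118644961082637
cup [ 0.5786 -0.129   0.0385]
bar yaw 82.4694853121304
tilt est [ 0.00353882 -0.00637892]
```

```bash
python3 -m creep '[{"x":0,"y":0,"z":0,"turn":0,"gripper":40},{"x":0,"y":0,"z":0,"turn":0,"gripper":40}]'; python3 -c "
from workcell import env
print(env.sign_off())"
```

```text
t: 13.37
tcp_pos: [0.5067, -0.1112, 0.1837]
ee_rot: [-3.071, -0.063, -1.706]
ft_force: [-0.7, -0.0, 0.3]
opening: 0.397
the job is handed in; nothing more can be done
None
```

The amber sheet is clamped, and I handed the job in at about 13.4 s. I took the steel toggle from the rest and passed its foot lengthwise through both slots. I then pressed it to about 12–13 mm above the table, turned it 90°, let it rise until it locked, released it and backed the arm away.

**Final checks:**
- **Height:** the foot is at about 17 mm. The wing top read 79.6 mm with a camera that reads about 0.7 mm high.
- **Alignment:** the wing is within about 1° of crosswise. I estimate the toggle's lean at about 0.01 rad.
- **Lock:** as the foot reached its stop, the wrist force went from +8 N to -6.5 N. The spring should press with about 8 N there. I could not measure the bar's force on the sheet directly.
- **Other objects:** the picture comparison showed no change away from the arm except the toggle missing from its rest. The arm hid part of the board from the top camera, but the wrist and scene pictures show the board and sheet looking as before.

**Where things disagreed:**
- **Slot position:** the top and wrist cameras differed by about 2 mm. I used the wrist camera, and the foot went in at the first try.
- **Tool lean:** the tool leaned up to about 0.09 rad during the turn, and its readings suggested about 3 mm of sideways drift. My attempt to move it back barely did anything, yet the foot still rose into the groove, and the toggle stood upright once released.

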